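Draw the lime pan up to the crossbar of the cold rail and put its lid on

ROBOT

A 6-joint arm with a two-finger parallel gripper is mounted at the origin on the work surface. World frame = base frame: x ahead of the robot, y to its left, z up, the work surface at z = 0. Lengths are in m, angles in degrees, forces in N, time in s.
With the tool pointing down it reaches from about 0.3 to 0.75 m from the base axis. Payload 8.5 kg.
Tool frame: the origin (TCP) lies midway between the tips of the shut fingers; the grasp point (between the pads) lies 19 mm behind it (env.tcp_to_grasp is the z of the grasp point in the tool frame, in m); z points along the fingers, y is the line along which they close (so a half turn about z gives the same grasp; the last joint's range is limited). The gripper opens to 85 mm and grips with 20 to 120 N. Pads are 22 mm wide; open, the fingers measure 114 mm over their backs; the gripper's body (76 mm by 85 mm) begins 54 mm behind the grasp point. The pads swing forward as they close: fully open they stand 13 mm farther back than shut.
Start: joints at [-79.544, 21.807, 74.336, -0, 83.858, -12.336], TCP at [0.213, -0.507, 0.231] pointing down, gripper open.
Joint ranges: [-178.18, 178.18], [-50.72, 133.34], [12.68, 142.11], [-81.47, 261.47], [9.98, 163.14], [-165.26, 165.26]. Speed limits (degrees/s): [136.94, 136.94, 180, 180, 180, 180].

INTERFACE

Orientations are given as a 3x3 rotation matrix whose columns are the frame's x, y, z axes.
In Python, from rig import env, imaging, job, models gives the robot as it stands. The module is installed in compiled form; this text tells all that it offers.
- The arm moves only by the tool jog_arm, never from a script. Its argument "plan" is text: rows parted by semicolons, each of 7 numbers parted by spaces: the turn, a rotation vector about the tool's x, y, z in degrees, then the shift along the tool's x, y, z in cm, then the closure in counts, from 0 (fully open) to 255 (shut). In form: rx ry rz x y z claw; .... A call has 1 to 10 rows; each row shifts and turns the commanded pose from where the row before left it, along the tool's axes as they then stand; what a row does not reach is not made up. A row lasts 1/12 s, in which the tool goes at most 41.7 mm and 7.16 degrees, less where a joint would pass 70% of its speed; a pose out of reach is approached as far as the arm can. A call with a gripper value outside its range is refused whole. The fingers move at their own pace and stop on an object; "grip_force" is the grip in N (left out, the last holds). Time passes only in rows, so rows that do not move let the fingers close. It gives the time, the measured TCP pose, the force, the opening and the grip force at its end, in the units of the state.
- env.observe(): the state, without advancing time (a new reading comes with each control period).
- imaging.get_image(name): name is "scene" or "top" or "wrist"; returns a dict with "pixels" (384x512x3 uint8, red, green, blue), "depth" (384x512 float32, m along the optical axis (not along the pixel's ray), 0 where there is no reading), "fov_y" (degrees; the focal length in pixels is half the picture's height over the tangent of half this angle, whatever the lens; pixels are square), "cx", "cy" (the principal point, pixels), "world_from_camera" (4x4, takes a point from camera to world coordinates). Camera axes: x right, y down, z forward; pixel columns grow to the right and rows downward; lengths in m; the calibration is good to about 2 mm. A picture is of the moment at which its call begins.
- job.close_job(): hands the job in; it is judged then, once.
Trained networks look in the newest picture that a camera, given by its name, has taken for a name from the list of things; names that differ only in an ending like _2 or _b are one class to them, and where a whole thing is asked for, a point or a joint stands for the part that bears it (a point fixed in the world has none). Each returns a list of dicts, best first, with "confidence" (0 to 1); they miss things now and then, are a little off and sometimes report something else, mostly with a low value. They report only what shows in the picture. A call takes as long as a camera call. They do not tell look-alikes from the thing itself.
- models.outline_of(camera, query): "region" (384x512 bool, what is visible of it) and "bbox" ([centre column, centre row, width, height] in pixels, round what is visible of it).
- models.tip_of(camera, query): "at" ([column, row] in pixels: a listed point, or the origin of a listed thing).
The state is a dict: "time_s": time; "q": joint angles; "qvel": joint speeds; "joint_efforts": joint torques, N m; "position": TCP position; "tool_rot": TCP orientation; "ft_force": force on the tool from outside, world axes, zero at the start; "wrist_torque": the same for the moment, N m; "grip_width": finger opening in m; "gripper_force": force on a finger pad.
Only numpy, scipy, OpenCV 4.12 (cv2) and the standard library are available. Lean on these libraries where they do the work, as an engineer would, in place of code of your own. Each camera call takes 0.05 s, during which the arm holds its last target. There are 200 camera calls.

TASK

The pan of limes has been shoved to the back of the countertop cold rail: hook a fingertip behind its far lip and draw it slowly towards you until you feel it come up firmly against the crossbar, and no harder, because the rail stands loose on the counter and must not be dragged along. Then put its lid on (the smaller of the two), keeping hold of it until it sits flat in the pan's mouth, and leave the pan against the crossbar. Leave everything else where it is.

Things in the scene. Friction and masses are not known exactly. Their poses are not given: they have to be found in the camera images.
- rail: Countertop cold rail: open steel box 365 (x) x 236 (y) x 118 high, 4 kg, loose on rubber feet; skids at about 20 N. Origin: centre of underside; x runs from near (robot's) to far end. Opening inside its border 325 x 182, on its long sides ledges 110 above the counter, border 8 higher. A steel crossbar, 14 wide, is clamped across the ledges, its centre 30 to 80 from the near border; where is not measured.
- pan: Steel food pan with limes, 0.35 to 0.7 kg, hung by its lip on the rail's ledges beyond the crossbar; slides along rail x (3 side play), drags with 1.5 to 5 N. Lip 108 (x) x 176 (y), 5 thick, top 115 above the counter. Origin: centre of underside, 65 below the lip's top. It travels 40 to 130 to the crossbar. There a steady 8 to 15 N pull is firm; over 25 N, or a bump faster than 30 mm/s, is too hard.
- far_lip (a point): Middle of the outer edge of the pan's far lip (pan x = +54), 112.5 above the counter; axes as the pan. The lip overhangs the pan wall by 12. Beyond it at the start 50 to 90 of open well, 160 wide and free down to 59 above the counter: room for closed fingertips to reach some 20 below the lip.
- pan_mouth (a point): Centre of the pan's mouth, level with the top of its lip, 115 above the counter; axes as the pan. The mouth is 78 (x) x 144 (y); the limes stay 8 below it. The lid's step goes in here with 3 play each way.
- lid: Pan lid, the smaller of two: steel, plate 102 (x) x 168 (y) x 4 thick with a step 72 x 138 x 6 deep below that drops into the pan's mouth; 0.24 kg, strap handle along its x over its centre. Origin: centre of the step's underside; seated it lies 6 below the mouth. Lies level on its step on the counter to the robot's left, turned up to 0.15 rad; either way round is right.
- lid_grip (a point): Middle of the small lid's handle bar: 64 long (lid x), 12 wide (y), 10 high, its middle 43 above the step's underside, free below for 28, a leg at each end.
- large_lid: The larger lid, same make, plate 156 x 168 with a 76 long handle; belongs to another pan and stays where it is; the two lids may have swapped places. Origin: centre of its underside.
- clay_bowl: Brown clay bowl with two ear handles, 156 across, 62 high, standing on the clay plate; bystander.
- clay_plate: Brown clay plate, 210 across, 22 high, right of the rail; bystander.
- saucepan: Steel saucepan, 160 across, 90 high with a long handle, on the left; bystander.
- plate_stack: Stack of white plates, 220 across, 122 high, on the right near the robot; bystander.
- spoon: Steel spoon 210 long lying left of the lids; bystander.
Things that resemble listed ones, but are neither listed nor needed, are in the scene too. Leave any purple look-alike of the lid alone.

How it is judged (in metres and radians):
On the way, in this order (a step that is already met when the one before it is completed fails the run):
1. the pan is drawn up against the crossbar by the finger hooked behind its far lip, and pulled up firmly there (a steady 6 N or more) (x of crossbar_c0 in the frame of pan above -0.063 m and z of pan in the frame of rail below 0.0525 m and angle between the x axis of pan and the x axis of rail, either way round below 0.04 rad and contact force between the fingers and pan above 6 N and x of the grasp point in the frame of pan above 0.045 m and linear speed of pan below 0.01 m/s), for 0.15 s.
2. the small lid is lowered, still held, into the pan's mouth until it sits flat (x of lid in the frame of pan between -0.005 and 0.005 m and y of lid in the frame of pan between -0.005 and 0.005 m and z of lid in the frame of pan between 0.056 and 0.0615 m and angle between lid's own z axis and vertical below 0.03 rad and contact force between the fingers and lid above 0.5 N), for 0.05 s.
At the end, for the whole second after the job is handed in: The pan hangs flat on the ledges, its near lip within 2 mm of the crossbar, square within 0.04 rad. The small lid sits in its mouth: within 2.5 mm of full depth, 0.03 rad of level, 5 mm of the middle. Rail within 5 mm of where it stood. All at rest and released (x of crossbar_c0 in the frame of pan above -0.063 m and z of pan in the frame of rail below 0.0525 m and angle between the x axis of pan and the x axis of rail, either way round below 0.04 rad and x of lid in the frame of pan between -0.005 and 0.005 m and y of lid in the frame of pan between -0.005 and 0.005 m and z of lid in the frame of pan between 0.056 and 0.0615 m and angle between lid's own z axis and vertical below 0.03 rad and distance of rail from where it was at the start of the episode below 0.005 m and linear speed of each of pan, lid, rail below 0.01 m/s); the robot touches nothing.
It fails at once if the pan is pulled or pushed with more than 28 N (contact force between the fingers and pan above 28 N).
It fails at once if the rail is dragged along the counter by more than 5 mm (distance of rail from where it was at the start of the episode above 0.005 m).
It fails at once if a bystander is moved by more than 25 mm (distance of any of large_lid, clay_bowl, clay_plate, saucepan, plate_stack, spoon from where it was at the start of the episode above 0.025 m).
It also fails if it takes over 72 s, if anything falls off the work surface, if the arm or the gripper's body presses on something with over 40 N, if the wrist force passes 120 N, or if a joint passes its speed limit or range.

## Working session

There is one attempt and no reset: what is moved stays moved. The work goes in short steps, Python scripts to look and compute and a tool call to move; the robot and the scene stay as the last step left them, time stands still between calls to the robot, and variables do not carry over. Pictures are saved under pics/ and viewed, at most 13 in all, crops included, and the job is handed in when it is done.

Besides the shell and the picture viewer there is one more tool, called after "Request:" as a command line: name --argument value ..., lists and objects as JSON in quotes. jog_arm: Moves the arm, as the interface text tells. Its arguments: {"type":"object","properties":{"plan":{"type":"string"},"grip_force":{"type":"number"}},"required":["plan"]}

```bash
mkdir -p pics
cat > h.py <<'E'
import numpy as np, cv2
from rig import env, imaging, job, models
def pt(im,u,v,d=None):
    f=192/np.tan(np.radians(im["fov_y"]/2))
    d=im["depth"][int(round(v)),int(round(u))] if d is None else d
    p=np.array([(u-im["cx"])/f*d,(v-im["cy"])/f*d,d,1]); return (im["world_from_camera"]@p)[:3]
def cloud(im):
    f=192/np.tan(np.radians(im["fov_y"]/2)); d=im["depth"]
    v,u=np.mgrid[:384,:512]
    P=np.stack([(u-im["cx"])/f*d,(v-im["cy"])/f*d,d,np.ones_like(d)],-1)
    return (P@im["world_from_camera"].T)[...,:3]
def onplane(im,u,v,z):
    W=im["world_from_camera"]; f=192/np.tan(np.radians(im["fov_y"]/2))
    r=W[:3,:3]@np.array([(u-im["cx"])/f,(v-im["cy"])/f,1]); o=W[:3,3]
    return o+r*(z-o[2])/r[2]
def save(im,n): cv2.imwrite("pics/"+n,im["pixels"][...,::-1])
E
python3 - <<'E'
from h import *
np.set_printoptions(precision=4,suppress=True)
for c in ("top","scene"):
    im=imaging.get_image(c); save(im,c+"1.png")
    print(c,im["fov_y"],im["cx"],im["cy"],im["world_from_camera"])
    for q in ("rail","pan","far_lip","pan_mouth","lid","lid_grip","large_lid"):
        f=models.tip_of if q in("far_lip","pan_mouth","lid_grip") else models.outline_of
        for r in f(c,q)[:4]:
            uv=r.get("at",r.get("bbox")); print(q,round(r["confidence"],2),np.round(uv,1),pt(im,*[float(x) for x in uv[:2]]))
s=env.observe(); print(s["position"],s["tool_rot"],s["ft_force"],s["time_s"],env.tcp_to_grasp)
E
```

```text
top 53.390987778873054 245.46876557180076 186.50702401856725 [[-0.0275 -0.9988  0.0417  0.3761]
 [-0.9995  0.0281  0.0144  0.0128]
 [-0.0155 -0.0413 -0.999   1.4106]
 [ 0.      0.      0.      1.    ]]
rail 0.66 [284.7 144.6  86.4 112.2] [ 0.5723 -0.108   0.0945]
pan 0.79 [287.4 139.2  55.7  31.5] [ 0.5908 -0.1179  0.0948]
pan 0.33 [190.8 131.9  47.1  34.9] [0.6428 0.23   0.0081]
far_lip 0.91 [283.3 122.2] [ 0.6581 -0.1089  0.0582]
pan_mouth 0.98 [287.5 133.8] [ 0.6097 -0.1189  0.0937]
pan_mouth 0.27 [144.5 168.6] [0.5112 0.4038 0.0106]
lid 0.97 [168.4 248.9  50.   47.5] [0.2175 0.3146 0.0396]
lid 0.65 [188.3 132.1  47.2  34.3] [0.6348 0.2329 0.0479]
lid 0.31 [390.3 128.2  53.   37.7] [ 0.6338 -0.5047  0.0103]
lid_grip 0.91 [165.4 251.5] [0.2099 0.323  0.0507]
lid_grip 0.56 [187.8 129.2] [0.6449 0.2341 0.0503]
large_lid 0.91 [185.8 190.2  46.5  48.8] [0.427  0.2523 0.0127]
large_lid 0.35 [144.3 168.6  10.2  55.3] [0.5112 0.4046 0.0106]
scene 44.593113444718284 259.2111198728676 191.46163780253417 [[-0.8826  0.3775 -0.2802  0.9393]
 [ 0.47    0.7195 -0.5112  0.9321]
 [ 0.0086 -0.5829 -0.8125  1.554 ]
 [ 0.      0.      0.      1.    ]]
rail 0.57 [214.8 188.1 112.3  91.7] [ 0.5821 -0.0739  0.1031]
rail 0.45 [294.4 293.4  47.5  28.5] [0.504  0.4063 0.0081]
pan 0.71 [210.4 181.2  47.1  42.3] [ 0.5827 -0.1136  0.1006]
far_lip 0.74 [194.8 188.4] [ 0.636  -0.16    0.0307]
pan_mouth 0.95 [211.6 181.5] [ 0.577  -0.1164  0.0918]
lid 0.93 [350.6 242.4  30.9  43.6] [0.2146 0.331  0.0139]
lid 0.88 [237.1 271.4  44.2  42.1] [0.6452 0.2384 0.0126]
lid_grip 0.88 [348.5 235.3] [0.222  0.3171 0.0516]
lid_grip 0.86 [237.7 268.3] [0.6451 0.2453 0.0495]
large_lid 0.79 [292.4 250.1  60.9  53.6] [0.4242 0.256  0.0114]
large_lid 0.44 [215.8 189.7 111.   92.8] [ 0.5798 -0.0711  0.0946]
[ 0.2131 -0.507   0.2313] [[ 0.9219  0.3874 -0.    ]
 [ 0.3874 -0.9219  0.    ]
 [-0.     -0.     -1.    ]] [-0.0945  0.3134 -0.111 ] 0.8 -0.0187
```

Run:
```python
import cv2,numpy as np
a=cv2.imread("pics/top1.png"); b=cv2.imread("pics/scene1.png")
a2=cv2.resize(a[80:280,110:430],None,fx=2.5,fy=2.5,interpolation=cv2.INTER_CUBIC)
cv2.imwrite("pics/a2.png",a2)
cv2.imwrite("pics/b2.png",cv2.resize(b[120:340,130:430],None,fx=2.6,fy=2.6,interpolation=cv2.INTER_CUBIC))
```

```text
(no output)
```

View pics/a2.png

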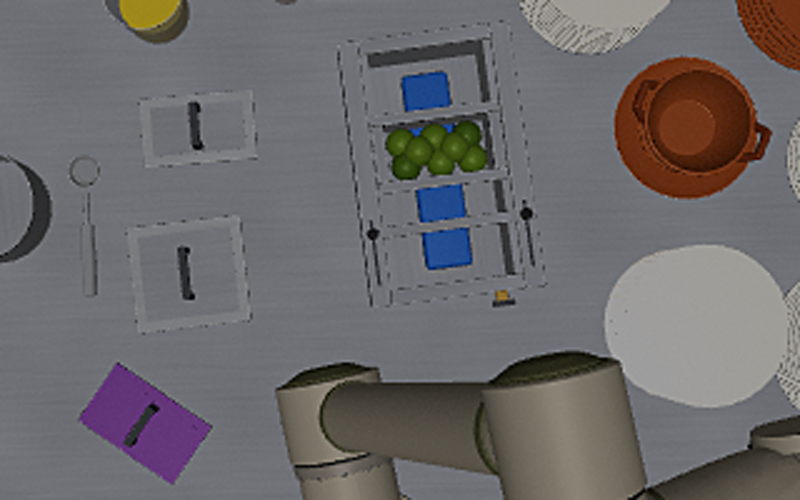

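View pics/b2.png

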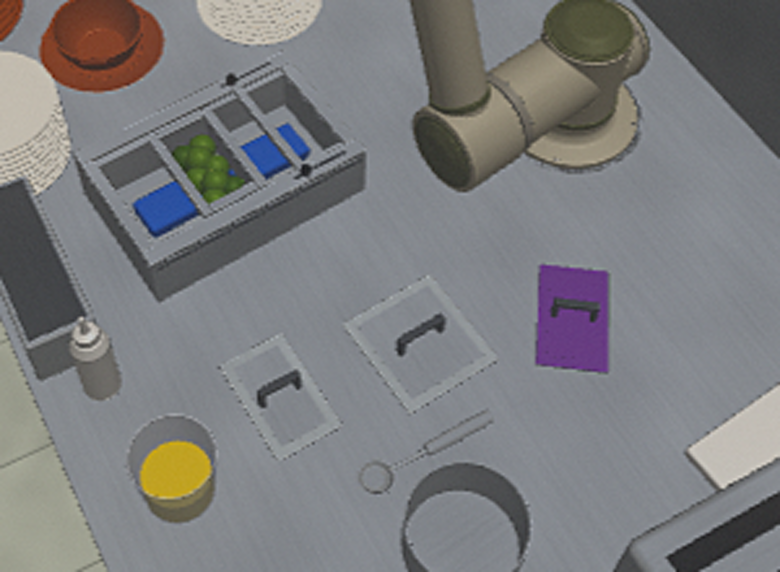

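Top view: lids at full-picture pixels (189,131) (plain, small plate, 30-wide), (185,190) (plain, large plate) and (168,249) (purple look-alike). The plain one at (189,131) is visibly the shorter plate, so it is the small lid. The rail is at about (285,145), with the limes and pan at (287,135) and the crossbar with two clamps at about (290,169).

Run:
```python
from h import *
np.set_printoptions(precision=4,suppress=True)
im=imaging.get_image("top"); C=cloud(im); 
def rect(m):
    m=m.astype(np.uint8); n,l,st,_=cv2.connectedComponentsWithStats(m)
    k=1+np.argmax(st[1:,4]); P=C[l==k]; r=cv2.minAreaRect((P[:,:2]*1000).astype(np.float32)); return r,len(P)
z=C[...,2];x=C[...,0];y=C[...,1]
box=(x>.3)&(x<.85)&(y<.1)&(y>-.3)
print("rail",rect(box&(z>.1)&(z<.135)))
m=(x>.55)&(x<.75)&(y>.12)&(y<.35)&(z>.005)&(z<.02)
print("lid",rect(m))
m=(x>.55)&(x<.75)&(y>.12)&(y<.35)&(z>.03)&(z<.06)
print("handle",rect(m))
m=(x>.33)&(x<.53)&(y>.12)&(y<.36)&(z>.005)&(z<.02)
print("large",rect(m))
a=im["pixels"][80:170,255:330]; cv2.imwrite("pics/rail.png",cv2.resize(a[...,::-1],None,fx=6,fy=6,interpolation=cv2.INTER_CUBIC))
# profile along rail x along a side line
```

```text
rail (((568.0469360351562, -109.48638916015625), (365.2165222167969, 238.3947296142578), 5.8535075187683105), 3828)
lid (((646.4356079101562, 235.3294219970703), (104.36966705322266, 177.30355834960938), 4.1346435546875), 1146)
handle (((645.4215087890625, 236.9750213623047), (63.254112243652344, 12.887681007385254), 3.596289873123169), 65)
large (((430.49310302734375, 253.56886291503906), (166.90310668945312, 177.27996826171875), 4.574845790863037), 1789)
```

Request:
jog_arm --plan "0 0 4 0 0 -2 0; 0 0 4 0 0 -2 0; 0 0 4 2 0 -2 0; 0 0 4 4 0 0 0; 0 0 0 4 0 0 0; 0 0 0 4 0 0 100; 0 0 0 4 0 0 100; 0 0 0 4 0 0 100; 0 0 0 4 0 0 100; 0 0 0 4 0 0 100"

```text
time_s: 1.68
position: [0.5119, -0.4653, 0.2913]
tool_rot: [[0.993, 0.118, 0.0], [0.118, -0.993, -0.0], [0.0, 0.0, -1.0]]
ft_force: [-0.1, -0.2, 1.0]
grip_width: 0.0511
gripper_force: 0.0
```

Request:
jog_arm --plan "0 0 0.95 0 0 0 255; 0 0 0 1.4 -3.85 0 255; 0 0 0 1.4 -3.85 0 255; 0 0 0 1.4 -3.85 0 255; 0 0 0 1.4 -3.85 0 255; 0 0 0 1.4 -3.85 0 255; 0 0 0 1.4 -3.85 0 255; 0 0 0 1.4 -3.85 0 255; 0 0 0 1.4 -3.85 0 255; 0 0 0 1.4 -3.85 0 255"

```text
time_s: 2.52
position: [0.6, -0.1067, 0.2915]
tool_rot: [[0.995, 0.101, 0.0], [0.101, -0.995, -0.0], [0.0, 0.0, -1.0]]
ft_force: [0.1, -0.6, -0.4]
grip_width: -0.0003
gripper_force: 0.0
```

Run:
```python
from h import *
np.set_printoptions(precision=4,suppress=True)
im=imaging.get_image("wrist"); save(im,"w1.png"); print(im["world_from_camera"],im["fov_y"])
for q in ("far_lip","pan_mouth","pan","rail"):
    f=models.outline_of if q in("pan","rail") else models.tip_of
    for r in f("wrist",q)[:2]:
        uv=r.get("at",r.get("bbox")); print(q,round(r["confidence"],2),np.round(uv,1),onplane(im,float(uv[0]),float(uv[1]),0.115))
s=env.observe();print(s["position"],s["tool_rot"],s["ft_force"],s["time_s"])
```

```text
[[ 0.1008 -0.9461 -0.3079  0.6783]
 [-0.9949 -0.0957 -0.0315 -0.0982]
 [ 0.0003  0.3095 -0.9509  0.4341]
 [ 0.      0.      0.      1.    ]] 58.1822138887029
far_lip 0.55 [261.8 113.7] [ 0.6447 -0.1037  0.115 ]
pan_mouth 0.73 [259.7 169.2] [ 0.5925 -0.1071  0.115 ]
pan 0.56 [258.9 167.  196.7 105. ] [ 0.5946 -0.1061  0.115 ]
rail 0.62 [260.3 174.2 283.6 344.4] [ 0.5877 -0.1082  0.115 ]
[ 0.6    -0.1089  0.2913] [[ 0.9948  0.1018 -0.0002]
 [ 0.1018 -0.9948 -0.0003]
 [-0.0002  0.0003 -1.    ]] [-0.4206 -0.4417 -0.3541] 2.7667
```

View pics/w1.png

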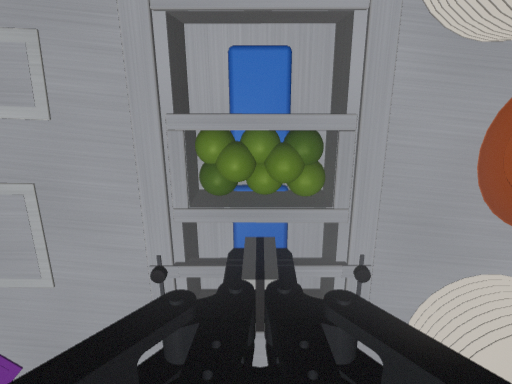

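Wrist view: the pan's far lip spans rows 114–128, its near lip rows 208–221, and the crossbar is at about row 268 between clamp screws at columns 158 and 362. The open well beyond the pan runs up to about row 10.

```bash
cat >> h.py <<'E'
def edges(im,c0,c1,r0,r1,th=8):
    g=cv2.cvtColor(im["pixels"],cv2.COLOR_RGB2GRAY)[r0:r1,c0:c1].astype(float).mean(1)
    d=np.diff(cv2.GaussianBlur(g[:,None],(1,3),0)[:,0]); return [(r0+i+.5,round(d[i])) for i in range(1,len(d)-1) if abs(d[i])>th and abs(d[i])>=max(abs(d[i-1]),abs(d[i+1]))]
E
python3 - <<'E'
from h import *
np.set_printoptions(precision=4,suppress=True)
im=imaging.get_image("wrist")
ra=np.radians(5.85);R=np.array([[np.cos(ra),-np.sin(ra)],[np.sin(ra),np.cos(ra)]]);c=np.array([.568,-.1095])
for (a,b) in((190,215),(300,325),(168,178)):
  print(a,b)
  for r,s in edges(im,a,b,2,300):
    p=onplane(im,(a+b)/2,r,.115); print(r,s,p[:2],(R.T@(p[:2]-c)))
C=cloud(im)
for r in (5,12,60,120,160,190,214,240,268,290): print(r,C[r,200],C[r,172])
# side edges of rail for yaw
E
```

```text
190 215
7.5 -16 [ 0.726  -0.0479] [0.1634 0.0452]
11.5 -10 [ 0.723 -0.048] [0.1604 0.0453]
22.5 32 [ 0.7146 -0.0485] [0.1521 0.0458]
112.5 -10 [ 0.6402 -0.0522] [0.0777 0.0496]
114.5 9 [ 0.6384 -0.0523] [0.0759 0.0497]
129.5 -20 [ 0.6248 -0.053 ] [0.0623 0.0504]
208.5 18 [ 0.5466 -0.0569] [-0.0159  0.0545]
257.5 -17 [ 0.4918 -0.0597] [-0.0707  0.0573]
265.5 23 [ 0.4824 -0.0601] [-0.0802  0.0578]
288.5 -17 [ 0.4543 -0.0615] [-0.1082  0.0593]
300 325
7.5 -17 [ 0.7353 -0.1388] [ 0.1634 -0.0462]
22.5 27 [ 0.724  -0.1405] [ 0.152  -0.0468]
112.5 -12 [ 0.6503 -0.1516] [ 0.0776 -0.0502]
114.5 13 [ 0.6486 -0.1518] [ 0.0758 -0.0503]
129.5 -21 [ 0.6351 -0.1539] [ 0.0622 -0.051 ]
206.5 10 [ 0.5598 -0.1652] [-0.0139 -0.0545]
208.5 17 [ 0.5576 -0.1655] [-0.016  -0.0546]
256.5 -19 [ 0.5046 -0.1734] [-0.0696 -0.0571]
265.5 22 [ 0.494 -0.175] [-0.0803 -0.0576]
287.5 -17 [ 0.4674 -0.179 ] [-0.1071 -0.0589]
168 178
8.5 -16 [ 0.7228 -0.0235] [0.1627 0.0697]
11.5 -8 [ 0.7205 -0.0236] [0.1605 0.0699]
113.5 19 [ 0.6366 -0.0256] [0.0768 0.0765]
128.5 -14 [ 0.623  -0.0259] [0.0632 0.0776]
130.5 12 [ 0.6211 -0.026 ] [0.0614 0.0777]
261.5 -14 [ 0.484  -0.0292] [-0.0754  0.0884]
265.5 22 [ 0.4792 -0.0293] [-0.0801  0.0888]
290.5 -29 [ 0.4486 -0.0301] [-0.1107  0.0912]
5 [ 0.7274 -0.046   0.1167] [ 0.7249 -0.0232  0.1174]
12 [ 0.7245 -0.0434  0.0998] [ 0.7221 -0.019   0.0996]
60 [ 0.6864 -0.0347  0.0355] [ 0.6826 -0.0175  0.0895]
120 [ 0.6331 -0.0501  0.1138] [ 0.6308 -0.025   0.1157]
160 [ 0.5872 -0.0471  0.0819] [ 0.5932 -0.0258  0.1154]
190 [ 0.5457 -0.0452  0.0583] [ 0.5629 -0.0263  0.1149]
214 [ 0.5407 -0.0548  0.1156] [ 0.5378 -0.027   0.1153]
240 [ 0.47  -0.045  0.035] [ 0.5053 -0.0261  0.1083]
268 [ 0.4823 -0.0584  0.1202] [ 0.4794 -0.0295  0.1202]
290 [ 0.3984 -0.0492  0.0393] [ 0.6085 -0.0786  0.3368]
```

Request:
jog_arm --plan "0 0 0 2.9 -0.09 0 255; 0 0 0 2.9 -0.09 0 255; 0 0 0 2.8 -0.09 1 255; 0 0 0 0 0 3.5 255; 0 0 0 0 0 3.5 255; 0 0 0 0 0 3.5 255; 0 0 0 0 0 3.5 255; 0 0 0 0 0 2 255; 0 0 0 0 0 1.9 255; 0 0 0 0 0 1 255"

```text
time_s: 3.65
position: [0.6842, -0.0987, 0.0894]
tool_rot: [[0.995, 0.099, -0.004], [0.099, -0.995, 0.001], [-0.004, -0.001, -1.0]]
ft_force: [0.4, 0.5, -0.0]
grip_width: -0.0001
gripper_force: 0.0
```

Request:
jog_arm --plan "0 0 0 -0.6 0 0 255; 0 0 0 -0.6 0 0 255; 0 0 0 -0.5 0 0 255; 0 0 0 -0.3 0 0 255; 0 0 0 0 0 0 255; 0 0 0 0 0 0 255"

```text
time_s: 4.15
position: [0.6656, -0.0993, 0.0934]
tool_rot: [[0.995, 0.102, 0.001], [0.102, -0.995, -0.0], [0.001, 0.001, -1.0]]
ft_force: [0.4, 0.9, -0.6]
grip_width: 0.0001
gripper_force: 0.0
```

Request:
jog_arm --plan "0 0 0 -0.15 0 0 255; 0 0 0 -0.15 0 0 255; 0 0 0 -0.15 0 0 255; 0 0 0 -0.15 0 0 255; 0 0 0 -0.15 0 0 255; 0 0 0 -0.12 0 0 255; 0 0 0 -0.12 0 0 255; 0 0 0 -0.12 0 0 255; 0 0 0 -0.12 0 0 255; 0 0 0 -0.12 0 0 255"

```text
time_s: 4.98
position: [0.6521, -0.1005, 0.0923]
tool_rot: [[0.995, 0.102, 0.0], [0.102, -0.995, 0.0], [0.0, 0.0, -1.0]]
ft_force: [0.9, 0.3, -1.0]
grip_width: 0.0003
gripper_force: 1.1
```

Request:
jog_arm --plan "0 0 0 -0.12 0 0 255; 0 0 0 -0.12 0 0 255; 0 0 0 -0.12 0 0 255; 0 0 0 -0.12 0 0 255; 0 0 0 -0.12 0 0 255; 0 0 0 -0.12 0 0 255; 0 0 0 -0.12 0 0 255; 0 0 0 -0.12 0 0 255; 0 0 0 -0.12 0 0 255; 0 0 0 -0.12 0 0 255"

```text
time_s: 5.82
position: [0.64, -0.1017, 0.0923]
tool_rot: [[0.995, 0.102, 0.0], [0.102, -0.995, 0.0], [0.0, -0.0, -1.0]]
ft_force: [2.1, 1.3, -1.4]
grip_width: -0.0002
gripper_force: 1.1
```

Run:
```python
from h import *
im=imaging.get_image("wrist"); save(im,"w2.png")
C=cloud(im); ra=np.radians(5.85);R=np.array([[np.cos(ra),-np.sin(ra)],[np.sin(ra),np.cos(ra)]])
X=(C[...,:2]-[.568,-.1095])@R; z=C[...,2]
for ys in ((.045,.065),(-.065,-.045)):
  m=(X[...,1]>ys[0])&(X[...,1]<ys[1])&(z>.108)&(z<.125)&(X[...,0]>-.12)&(X[...,0]<.15)
  h,e=np.histogram(X[m][:,0],bins=np.arange(-.12,.15,.002)); print([(round(float(a),3),int(b)) for a,b in zip(e,h) if b>3])
print(env.observe()["ft_force"])
```

```text
[(0.05, 5), (0.052, 37), (0.054, 71), (0.056, 102), (0.058, 206), (0.06, 176)]
[(0.05, 21), (0.052, 55), (0.054, 84), (0.056, 120), (0.058, 145), (0.06, 400), (0.062, 37)]
[ 2.39822617  0.69803749 -0.52405253]
```

View pics/w2.png

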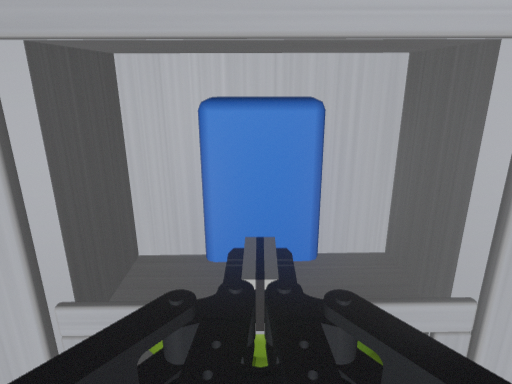

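The fingertip is behind the far lip (lip top edge at about row 303) and the pan moves along square with it. I'll keep drawing.

Request:
jog_arm --plan "0 0 0 -0.15 0 0 255; 0 0 0 -0.15 0 0 255; 0 0 0 -0.15 0 0 255; 0 0 0 -0.15 0 0 255; 0 0 0 -0.15 0 0 255; 0 0 0 -0.15 0 0 255; 0 0 0 -0.15 0 0 255; 0 0 0 -0.15 0 0 255; 0 0 0 -0.15 0 0 255; 0 0 0 -0.15 0 0 255"

```text
time_s: 6.7
position: [0.625, -0.1032, 0.0923]
tool_rot: [[0.995, 0.102, 0.0], [0.102, -0.995, 0.0], [0.0, -0.0, -1.0]]
ft_force: [2.7, 1.8, -0.4]
grip_width: 0.0003
gripper_force: 1.3
```

Request:
jog_arm --plan "0 0 0 -0.1 0 0 255; 0 0 0 -0.1 0 0 255; 0 0 0 -0.1 0 0 255; 0 0 0 -0.1 0 0 255; 0 0 0 -0.1 0 0 255; 0 0 0 -0.1 0 0 255; 0 0 0 -0.1 0 0 255; 0 0 0 -0.1 0 0 255"

```text
time_s: 7.37
position: [0.6171, -0.1041, 0.0923]
tool_rot: [[0.995, 0.102, 0.0], [0.102, -0.995, -0.0], [0.0, 0.0, -1.0]]
ft_force: [3.7, 1.8, -1.0]
grip_width: 0.0001
gripper_force: 1.3
```

Request:
jog_arm --plan "0 0 0 -0.06 0 0 255; 0 0 0 -0.06 0 0 255; 0 0 0 -0.06 0 0 255; 0 0 0 -0.06 0 0 255; 0 0 0 -0.06 0 0 255; 0 0 0 -0.06 0 0 255; 0 0 0 -0.06 0 0 255"

```text
time_s: 7.95
position: [0.613, -0.1045, 0.0923]
tool_rot: [[0.995, 0.102, 0.0], [0.102, -0.995, -0.0], [0.0, 0.0, -1.0]]
ft_force: [2.1, 1.7, -0.8]
grip_width: 0.0002
gripper_force: 1.3
```

Request:
jog_arm --plan "0 0 0 -0.05 0 0 255; 0 0 0 -0.05 0 0 255; 0 0 0 -0.03 0 0 255"

```text
time_s: 8.2
position: [0.6117, -0.1046, 0.0923]
tool_rot: [[0.995, 0.102, 0.0], [0.102, -0.995, -0.0], [0.0, 0.0, -1.0]]
ft_force: [2.4, -0.2, -0.7]
grip_width: 0.0004
gripper_force: 1.5
```

Request:
jog_arm --plan "0 0 0 -0.04 0 0 255; 0 0 0 -0.03 0 0 255"

```text
time_s: 8.37
position: [0.6113, -0.105, 0.0924]
tool_rot: [[0.995, 0.102, 0.001], [0.102, -0.995, -0.001], [0.001, 0.001, -1.0]]
ft_force: [4.3, -1.3, -1.4]
grip_width: 0.0001
gripper_force: 2.2
```

Request:
jog_arm --plan "0 0 0 -0.02 0 0 255; 0 0 0 0 0 0 255"

```text
time_s: 8.53
position: [0.6112, -0.1051, 0.0924]
tool_rot: [[0.995, 0.102, 0.001], [0.102, -0.995, -0.001], [0.001, 0.001, -1.0]]
ft_force: [5.0, -1.9, -2.2]
grip_width: 0.0002
gripper_force: 2.3
```

Request:
jog_arm --plan "0 0 0 -0.02 0 0 255; 0 0 0 0 0 0 255"

```text
time_s: 8.7
position: [0.6111, -0.1052, 0.0924]
tool_rot: [[0.995, 0.102, 0.001], [0.102, -0.995, -0.001], [0.001, 0.001, -1.0]]
ft_force: [5.7, -2.1, -1.5]
grip_width: -0.0
gripper_force: 2.5
```

Request:
jog_arm --plan "0 0 0 -0.03 0 0 255; 0 0 0 -0.03 0 0 255; 0 0 0 0 0 0 255"

```text
time_s: 8.95
position: [0.6109, -0.1056, 0.0926]
tool_rot: [[0.995, 0.102, 0.002], [0.102, -0.995, -0.002], [0.002, 0.002, -1.0]]
ft_force: [6.5, -2.1, -2.0]
grip_width: 0.0
gripper_force: 3.1
```

Request:
jog_arm --plan "0 0 0 -0.03 0 0 255; 0 0 0 -0.03 0 0 255; 0 0 0 0 0 0 255"

```text
time_s: 9.2
position: [0.6107, -0.1059, 0.0928]
tool_rot: [[0.995, 0.101, 0.004], [0.101, -0.995, -0.002], [0.003, 0.002, -1.0]]
ft_force: [7.9, -3.2, -2.6]
grip_width: 0.0003
gripper_force: 3.8
```

Request:
jog_arm --plan "0 0 0 -0.03 0 0 255; 0 0 0 -0.03 0 0 255; 0 0 0 -0.03 0 0 255; 0 0 0 0 0 0 255; 0 0 0 0 0 0 255; 0 0 0 0 0 0 255"

```text
time_s: 9.7
position: [0.6105, -0.1062, 0.0931]
tool_rot: [[0.995, 0.101, 0.005], [0.101, -0.995, -0.003], [0.005, 0.003, -1.0]]
ft_force: [10.8, -5.0, -1.2]
grip_width: -0.0001
gripper_force: 5.0
```

Run:
```python
from h import *
im=imaging.get_image("wrist"); print(env.observe()["ft_force"])
t=imaging.get_image("top")
for a,b in ((70,90),(150,170),(350,370),(430,450)): print(a,[(r,s,onplane(im,(a+b)/2,r,.115)[:2].round(4)) for r,s in edges(im,a,b,280,340)])
C=cloud(t);m=(C[...,2]>.1)&(C[...,2]<.135)&(C[...,0]>.3)&(C[...,0]<.85)&(C[...,1]<.1)&(C[...,1]>-.3)
P=C[m][:,:2]*1000; print(cv2.minAreaRect(P.astype(np.float32)))
a=np.hstack([cv2.resize(im["pixels"],(400,300)),cv2.resize(t["pixels"][90:180,245:345],(400,360),interpolation=cv2.INTER_CUBIC)[:300]])
cv2.imwrite("pics/c3.png",a[...,::-1])
```

```text
[10.75982959 -4.76223463 -1.83861785]
70 [(305.5, 19, array([ 0.5909, -0.0331])), (333.5, -12, array([ 0.5767, -0.0323]))]
150 []
350 []
430 [(302.5, 17, array([ 0.607, -0.181])), (331.5, -15, array([ 0.5927, -0.1848]))]
((618.3345336914062, -100.12440490722656), (463.28106689453125, 399.5360107421875), 0.045822929590940475)
```

View pics/c3.png

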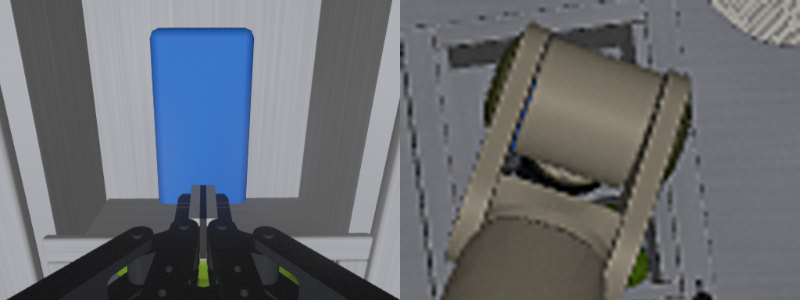

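Wrist crop: the far lip is straight across at about row 237 of the crop, parallel to the crossbar, with the fingertip behind its middle. Pull is about 12 N. I'll back off now.

Request:
jog_arm --plan "0 0 0 0.1 0 0 255; 0 0 0 0.2 0 0 255; 0 0 0 0.7 0 0 255; 0 0 0 1 0 0 255; 0 0 0 1 0 -1 255; 0 0 0 0 0 -4 255; 0 0 0 0 0 -4 255; 0 0 0 0 0 -4 255; 0 0 0 -1 0 -4 255; 0 0 0 -2 0 -3 255"

```text
time_s: 10.63
position: [0.6092, -0.1046, 0.2952]
tool_rot: [[0.995, 0.103, 0.002], [0.103, -0.995, -0.001], [0.002, 0.001, -1.0]]
ft_force: [1.0, -0.2, -0.4]
grip_width: 0.0002
gripper_force: 0.0
```

Run:
```python
from h import *
np.set_printoptions(precision=4,suppress=True)
im=imaging.get_image("wrist"); save(im,"w4.png"); np.savez("w4",**im)
s=env.observe();print(s["position"],s["tool_rot"],s["ft_force"],s["time_s"])
ra=np.radians(5.85);R=np.array([[np.cos(ra),-np.sin(ra)],[np.sin(ra),np.cos(ra)]]);c=np.array([.568,-.1095])
for (a,b) in((190,215),(300,325),(168,178)):
  print(a,[(r,s,(R.T@(onplane(im,(a+b)/2,r,.115)[:2]-c)).round(4)) for r,s in edges(im,a,b,2,300)])
for r in models.tip_of("wrist","pan_mouth")[:1]: print(r,R.T@(onplane(im,*map(float,r["at"]),.115)[:2]-c))
```

```text
[ 0.6072 -0.1053  0.3017] [[ 0.9947  0.1019  0.0097]
 [ 0.1019 -0.9948 -0.0045]
 [ 0.0091  0.0054 -0.9999]] [ 0.4256 -0.5314  5.8357] 10.6833
190 [(22.5, -18, array([0.1626, 0.0497])), (33.5, 32, array([0.154 , 0.0501])), (166.5, -19, array([0.036 , 0.0561])), (171.5, 25, array([0.031 , 0.0563])), (185.5, -24, array([0.0168, 0.0571])), (257.5, 16, array([-0.0628,  0.0611])), (268.5, -25, array([-0.076 ,  0.0618])), (271.5, 24, array([-0.0797,  0.062 ])), (282.5, -11, array([-0.0932,  0.0626])), (293.5, -16, array([-0.1071,  0.0634]))]
300 [(23.5, -15, array([ 0.1618, -0.0441])), (33.5, 26, array([ 0.154 , -0.0445])), (166.5, -23, array([ 0.036 , -0.0501])), (171.5, 22, array([ 0.031 , -0.0503])), (185.5, -23, array([ 0.0167, -0.051 ])), (253.5, 9, array([-0.0582, -0.0545])), (256.5, 21, array([-0.0617, -0.0547])), (268.5, -25, array([-0.0761, -0.0554])), (271.5, 25, array([-0.0797, -0.0556])), (293.5, -18, array([-0.1072, -0.0569]))]
168 [(22.5, -17, array([0.1626, 0.0748])), (270.5, -10, array([-0.0784,  0.0934])), (272.5, 15, array([-0.0809,  0.0936])), (290.5, -31, array([-0.1033,  0.0953]))]
{'at': [263.4, 224.1], 'confidence': 0.9} [-0.0245 -0.0029]
```

View pics/w4.png

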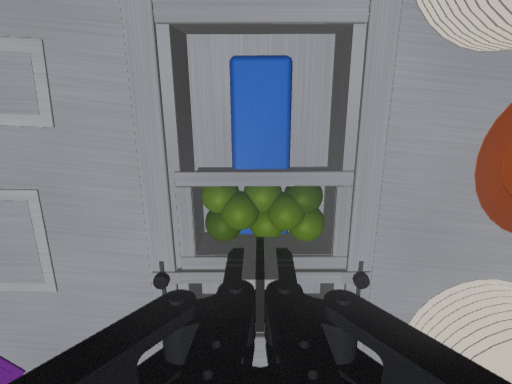

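Wrist view: the pan's near lip (row ~262) now lies against the crossbar (row ~270), and the far lip at rows 171–185 is parallel to it. Next the mouth's sideways middle, and the move to the small lid.

Run:
```python
from h import *
im=dict(np.load("w4.npz"))
ra=np.radians(5.85);R=np.array([[np.cos(ra),-np.sin(ra)],[np.sin(ra),np.cos(ra)]]);c=np.array([.568,-.1095])
for (a,b,l) in((196,208,1),(212,224,1),(224,234,1),(172,180,1)):
  t=dict(im); t["pixels"]=np.ascontiguousarray(im["pixels"].transpose(1,0,2))
  print(a,[(r,s,(R.T@(onplane(im,r,(a+b)/2,.115)[:2]-c)).round(4)) for r,s in edges(t,a,b,100,420) if r<215 or r>310])
p=c+R@np.array([-.0228,0]); print(p)
```

```text
196 [(168.5, -20, array([-0.0005,  0.0918])), (170.5, 22, array([-0.0005,  0.0898])), (191.5, -22, array([-0.0005,  0.0689])), (202.5, 13, array([-0.0005,  0.0579])), (321.5, 18, array([-0.0005, -0.0608])), (323.5, -21, array([-0.0005, -0.0628])), (335.5, 20, array([-0.0006, -0.0748])), (350.5, -15, array([-0.0006, -0.0897])), (353.5, 17, array([-0.0006, -0.0927]))]
212 [(169.5, -21, array([-0.0178,  0.0922])), (172.5, 19, array([-0.0178,  0.0892])), (192.5, -22, array([-0.0178,  0.0689])), (203.5, 24, array([-0.0178,  0.0578])), (205.5, -24, array([-0.0178,  0.0558])), (334.5, 21, array([-0.0178, -0.0749])), (349.5, -17, array([-0.0178, -0.0901])), (351.5, 17, array([-0.0178, -0.0922]))]
224 [(170.5, -22, array([-0.03  ,  0.0922])), (172.5, 19, array([-0.03  ,  0.0901])), (193.5, -21, array([-0.03  ,  0.0686])), (203.5, 18, array([-0.03  ,  0.0584])), (206.5, -14, array([-0.03  ,  0.0553])), (333.5, 19, array([-0.03  , -0.0747])), (348.5, -17, array([-0.03  , -0.0901])), (350.5, 17, array([-0.03  , -0.0921]))]
172 [(165.5, -19, array([0.0265, 0.0926])), (168.5, 23, array([0.0265, 0.0897])), (353.5, -18, array([ 0.0264, -0.0905])), (355.5, 19, array([ 0.0264, -0.0924]))]
[ 0.54531874 -0.11182388]
```

Request:
jog_arm --plan "0 0 0 1.2 -3.8 0 200; 0 0 0 1.2 -3.8 0 100; 0 0 0.5 1.2 -3.8 0 100; 0 0 0.5 1 -3.8 0 100; 0 0 0.5 1 -3.8 0 100; 0 0 0.5 1 -3.8 0 100; 0 0 0 0 -3.8 0 100; 0 0 0 0 -3.8 0 100; 0 0 0 0 -3.3 0 100; 0 0 0 0 0 0 100"

```text
time_s: 11.57
position: [0.6442, 0.2432, 0.2908]
tool_rot: [[0.997, 0.073, -0.003], [0.073, -0.997, 0.001], [-0.003, -0.001, -1.0]]
ft_force: [0.9, 0.3, 0.5]
grip_width: 0.0519
gripper_force: 0.0
```

Run:
```python
from h import *
np.set_printoptions(precision=4,suppress=True)
im=imaging.get_image("wrist"); save(im,"w5.png")
s=env.observe();print(s["position"],s["tool_rot"][0],s["time_s"])
for r in models.outline_of("wrist","lid")[:2]: print(r["confidence"],r["bbox"])
for r in models.tip_of("wrist","lid_grip")[:2]: print(r,onplane(im,*map(float,r["at"]),.043))
C=cloud(im);x,y,z=[C[...,i] for i in range(3)]
m=(abs(x-.645)<.09)&(abs(y-.236)<.11)
for lo,hi in((.005,.016),(.038,.056)):
  mm=(m&(z>lo)&(z<hi)).astype(np.uint8); P=C[mm>0]; print(lo,len(P),cv2.minAreaRect((P[:,:2]*1000).astype(np.float32)),np.median(P[:,2]))
```

```text
[0.6448 0.2404 0.2909] [ 0.9974  0.0715 -0.0026] 11.6167
0.75 [266.0, 137.8, 140.4, 80.4]
{'at': [263.8, 147.3], 'confidence': 0.75} [0.6429 0.2391 0.043 ]
0.005 10440 ((646.1892700195312, 237.66110229492188), (101.97294616699219, 168.1947784423828), 3.3257381916046143) 0.01015032456080267
0.038 602 ((646.2680053710938, 237.64617919921875), (63.73335266113281, 11.985939025878906), 3.295245409011841) 0.04764945016953376
```

View pics/w5.png

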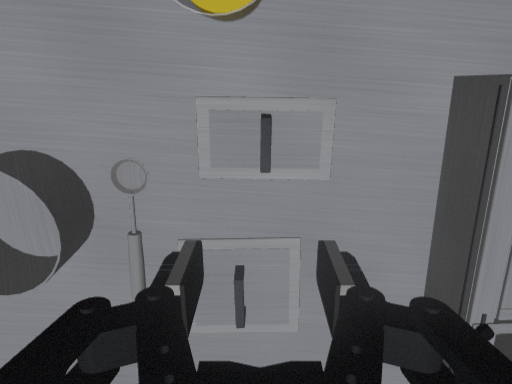

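Wrist view: the small lid (102 x 168 mm by depth, handle 64 mm) has its handle at pixels (266,143). The large lid with its 76 mm handle is at (240,297), and the purple one is out of view. The upper one is the lid meant. Now I'll descend on its handle.

Request:
jog_arm --plan "0 0 0.8 0.12 0.29 2 100; 0 0 0 0 0 3.8 100; 0 0 0 0 0 3.8 100; 0 0 0 0 0 3.8 100; 0 0 0 0 0 3.8 100; 0 0 0 0 0 3.8 100; 0 0 0 0 0 2.5 100; 0 0 0 0 0 1.8 100; 0 0 0 0 0 0.9 100; 0 0 0 0 0 0.4 100" --grip_force 60

```text
time_s: 12.55
position: [0.6469, 0.2328, 0.0249]
tool_rot: [[0.999, 0.051, -0.003], [0.051, -0.999, -0.001], [-0.003, 0.0, -1.0]]
ft_force: [0.0, -0.0, 0.3]
grip_width: 0.0519
gripper_force: 0.0
```

Request:
jog_arm --plan "0 0 0 0 0 0 100; 0 0 0 0 0 0 100; 0 0 0 0 0 0 100"

```text
time_s: 12.8
position: [0.6479, 0.2341, 0.0279]
tool_rot: [[0.999, 0.053, 0.003], [0.053, -0.999, 0.0], [0.003, -0.0, -1.0]]
ft_force: [-0.5, 0.5, -0.4]
grip_width: 0.0522
gripper_force: 0.0
```

Request:
jog_arm --plan "0 0 -0.26 -0.17 -0.35 0.35 100; 0 0 0 0 0 0 100; 0 0 0 0 0 0 100; 0 0 0 0 0 0 100"

```text
time_s: 13.13
position: [0.6452, 0.2378, 0.023]
tool_rot: [[0.998, 0.058, 0.0], [0.058, -0.998, 0.0], [0.0, -0.0, -1.0]]
ft_force: [-0.3, -0.2, 0.3]
grip_width: 0.0518
gripper_force: 0.0
```

Request:
jog_arm --plan "0 0 0 0 0 0 255; 0 0 0 0 0 0 255; 0 0 0 0 0 0 255; 0 0 0 0 0 0 255; 0 0 0 0 0 0 255; 0 0 0 0 0 0 255; 0 0 0 0 0 0 255; 0 0 0 0 0 0 255"

```text
time_s: 13.8
position: [0.6453, 0.2376, 0.023]
tool_rot: [[0.998, 0.058, 0.0], [0.058, -0.998, 0.0], [0.0, -0.0, -1.0]]
ft_force: [-0.5, 0.9, 2.9]
grip_width: 0.0109
gripper_force: 58.9
```

Request:
jog_arm --plan "0 0 0 0 0 -0.5 255; 0 0 0 0 0 -1.5 255; 0 0 0 0 0 -3 255; 0 0 0 0 0 -3.5 255; 0 0 0 0 0 -3.5 255; 0 0 0 0 0 -3 255; 0 0 0 0 0 -1.5 255; 0 0 -1.3 0 0 -0.5 255; 0 0 -1.3 0 0 0 255; 0 0 0 0 0 0 255"

```text
time_s: 14.63
position: [0.6447, 0.2375, 0.1911]
tool_rot: [[0.994, 0.105, -0.003], [0.105, -0.994, -0.001], [-0.003, 0.0, -1.0]]
ft_force: [-0.1, 0.5, -1.9]
grip_width: 0.0113
gripper_force: 58.6
```

```bash
cat > dl.py <<'E'
from h import *
import sys
T=np.array([.5447,-.1149])
s=env.observe();R=np.array(s["tool_rot"]);p=np.array(s["position"]);d=np.r_[T-p[:2],0]
print(p.round(4),"yaw",np.degrees(np.arctan2(R[1,0],R[0,0])).round(2),"z",R[:,2].round(4),"tool delta cm",(R.T@d*100).round(2),s["ft_force"].round(1),s["grip_width"],s["time_s"])
E
python3 dl.py
```

```text
[0.6447 0.2375 0.1911] yaw 6.01 z [-2.8e-03 -6.0e-04 -1.0e+00] tool delta cm [-13.63  33.99   0.05] [-0.1  0.5 -1.9] 0.01129940734408821 14.6333
```

Request:
jog_arm --plan "0 0 0 -0.6 1.5 0 255; 0 0 0 -1.45 3.62 0 255; 0 0 0 -1.45 3.62 0 255; 0 0 0 -1.45 3.62 0 255; 0 0 0 -1.45 3.62 0 255; 0 0 0 -1.45 3.62 0 255; 0 0 0 -1.45 3.62 0 255; 0 0 0 -1.45 3.62 0 255; 0 0 0 -1.45 3.62 0 255; 0 0 0 -0.8 2 0 255"

```text
time_s: 15.47
position: [0.5474, -0.1018, 0.1909]
tool_rot: [[0.995, 0.101, -0.004], [0.101, -0.995, 0.001], [-0.004, -0.001, -1.0]]
ft_force: [0.5, -0.3, -2.2]
grip_width: 0.011
gripper_force: 58.7
```

Request:
jog_arm --plan "0 0 0 -0.6 1.4 0 255; 0 0 0 0 0 0 255; 0 0 0 0 0 0 255; 0 0 0 0 0 0 255; 0 0 0 0 0 0 255"

```text
time_s: 15.88
position: [0.5448, -0.1121, 0.1922]
tool_rot: [[0.995, 0.104, -0.001], [0.104, -0.995, 0.001], [-0.001, -0.001, -1.0]]
ft_force: [-0.2, 0.4, -2.0]
grip_width: 0.0112
gripper_force: 58.7
```

```bash
python3 dl.py
python3 - <<'E'
from h import *
im=imaging.get_image("wrist"); save(im,"w6.png"); np.savez("w6",**im)
E
```

```text
[ 0.5448 -0.1121  0.1922] yaw 5.98 z [-1.1e-03  7.0e-04 -1.0e+00] tool delta cm [-0.04  0.28 -0.  ] [-0.2  0.4 -2. ] 0.011170606242166887 15.8833
```

View pics/w6.png

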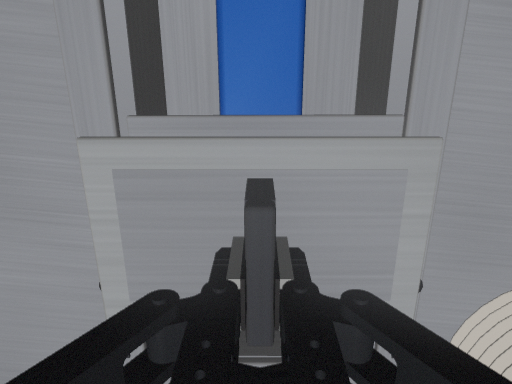

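Wrist view: the lid is held level, its far plate edge at row 137 (columns 80–441). The pan's far lip edge shows beyond it at row 115 (columns 129–403). I'll compare the two positions.

Run:
```python
from h import *
im=dict(np.load("w6.npz")); s=env.observe();R=np.array(s["tool_rot"]);p=np.array(s["position"])
C=cloud(im)
print("plate z",np.median(C[150:160,200:230,2]),np.median(C[150:160,300:330,2]),"lip z",np.median(C[122:132,200:230,2]))
zp=float(np.median(C[145:165,120:400,2]))
t=dict(im); t["pixels"]=np.ascontiguousarray(im["pixels"].transpose(1,0,2))
tl=lambda u,v,z:(R.T@(onplane(im,u,v,z)-p)*1000).round(1)
for a,b in((180,230),(300,350)):
  print("rows",a,[(r,q,tl((a+b)/2,r,.115)[:2],tl((a+b)/2,r,zp)[:2]) for r,q in edges(im,a,b,95,185,5)])
print("lip cols",[(r,q,tl(r,125,.115)[:2]) for r,q in edges(t,120,132,90,430,5)])
for a,b in((150,160),(210,220)):print("lid cols",a,[(r,q,tl(r,(a+b)/2,zp)[:2]) for r,q in edges(t,a,b,60,460,5) if r<130 or r>390])
```

```text
plate z 0.17917081757784553 0.17905780524599413 lip z 0.11491932386087643
rows 180 [(114.5, -9, array([ 54.8, -34.8]), array([ 61.8, -24.8])), (116.5, 13, array([ 53.6, -34.8]), array([ 60.9, -24.8])), (135.5, -16, array([ 41.6, -35.4]), array([ 52.4, -25.2])), (138.5, 14, array([ 39.7, -35.5]), array([ 51.1, -25.3])), (168.5, -7, array([ 19.8, -36.5]), array([ 37., -26.]))]
rows 300 [(113.5, -11, array([55.4, 40.4]), array([62.2, 28.5])), (116.5, 11, array([53.5, 40.5]), array([60.9, 28.6])), (135.5, -14, array([41.5, 41.2]), array([52.4, 29.1])), (137.5, 13, array([40.3, 41.3]), array([51.5, 29.1])), (168.5, -6, array([19.7, 42.5]), array([37. , 29.9]))]
lip cols [(115.5, -19, array([ 48.3, -91.7])), (118.5, 26, array([ 48.3, -89.8])), (402.5, -19, array([48.2, 89.8])), (406.5, 15, array([48.2, 92.4]))]
lid cols 150 []
lid cols 210 [(117.5, -5, array([ 13.6, -69.8]))]
```

Run:
```python
from h import *
im=dict(np.load("w6.npz")); s=env.observe();R=np.array(s["tool_rot"]);p=np.array(s["position"])
g=cv2.cvtColor(im["pixels"],cv2.COLOR_RGB2GRAY)
tl=lambda u,v,z:(R.T@(onplane(im,u,v,z)-p)*1000).round(1)
print(g[118:132,110:136].mean(0).round(),g[118:132,396:412].mean(0).round())
print(tl(129,125,.115),tl(403,125,.115))
print(g[139:144,74:90].mean(0).round(),g[139:144,434:450].mean(0).round())
print(tl(80,141,.179),tl(441,141,.179))
a=im["pixels"][100:160]; cv2.imwrite("pics/c7.png",np.vstack([cv2.resize(a[:,60:150],None,fx=5,fy=5),cv2.resize(a[:,370:460],None,fx=5,fy=5)])[...,::-1])
```

```text
[141. 140. 135. 128. 118.  99.  76.  68.  78. 116. 135. 137. 137. 137.
 137. 136. 136. 134. 137. 138. 138. 138. 138. 138. 138. 138.] [138. 138. 138. 138. 138. 138. 133. 108.  89.  90. 107. 125. 133. 137.
 140. 140.]
[ 48.3 -83.2  77.4] [48.2 90.2 77.3]
[139. 139. 136. 138. 140. 139. 138. 139. 140. 139. 139. 140. 139. 139.
 139. 139.] [143. 143. 142. 141. 142. 142. 142. 141. 134. 137. 136. 128. 136. 137.
 138. 138.]
[ 49.9 -82.2  13.4] [49.8 82.  13.3]
```

View pics/c7.png

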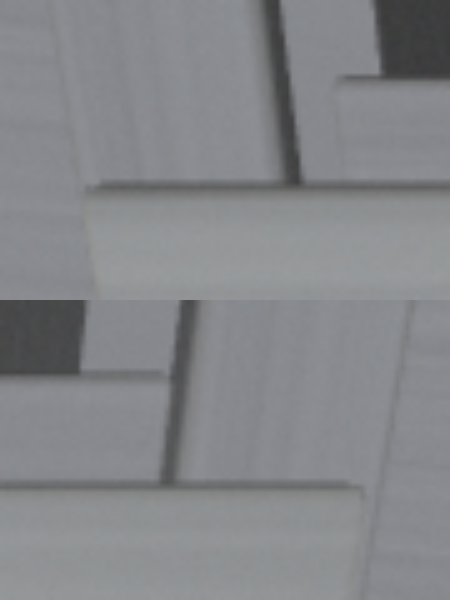

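Enlarged crop: the pan lip runs from column 127 to 403 and sits against the right side. The lid plate runs from column 77 to 443, so the lid must go 3 mm to tool +y and 0.5 mm to −x.

Request:
jog_arm --plan "0 0 0 -0.05 0.3 0 255; 0 0 0 0 0 1 255; 0 0 0 0 0 1.5 255; 0 0 0 0 0 1 255; 0 0 0 0 0 0.7 255; 0 0 0 0 0 0.3 255; 0 0 0 0 0 0 255; 0 0 0 0 0 0 255; 0 0 0 0 0 0 255; 0 0 0 0 0 0 255"

```text
time_s: 16.77
position: [0.5449, -0.1163, 0.1484]
tool_rot: [[0.995, 0.103, 0.001], [0.103, -0.995, -0.0], [0.001, 0.001, -1.0]]
ft_force: [0.6, 0.5, -2.3]
grip_width: 0.0107
gripper_force: 58.7
```

```bash
python3 dl.py
python3 - <<'E'
from h import *
im=imaging.get_image("wrist"); s=env.observe();R=np.array(s["tool_rot"]);p=np.array(s["position"]); np.savez("w8",**im)
tl=lambda u,v,z:(R.T@(onplane(im,u,v,z)-p)*1000).round(1)
for a,b in((180,230),(300,350)):
  print("rows",a,[(r,q,tl((a+b)/2,r,.115)[:2],tl((a+b)/2,r,p[2]-.013)[:2]) for r,q in edges(im,a,b,95,185,5)])
C=cloud(im);print(np.median(C[150:160,200:230,2]),np.median(C[150:160,300:330,2]))
a=im["pixels"][100:160]; cv2.imwrite("pics/c8.png",np.vstack([cv2.resize(a[:,60:150],None,fx=5,fy=5),cv2.resize(a[:,370:460],None,fx=5,fy=5)])[...,::-1])
E
```

```text
[ 0.5449 -0.1163  0.1484] yaw 5.9 z [ 1.1e-03 -5.0e-04 -1.0e+00] tool delta cm [-0.   -0.15 -0.  ] [ 0.6  0.5 -2.3] 0.010749518783029313 16.7667
rows 180 [(122.5, -9, array([ 55.7, -28. ]), array([ 58.4, -24.9])), (125.5, 14, array([ 54.2, -28.1]), array([ 57. , -24.9])), (135.5, -14, array([ 49.1, -28.4]), array([ 52.5, -25.1])), (138.5, 14, array([ 47.6, -28.4]), array([ 51.2, -25.2])), (168.5, -7, array([ 31.7, -29.2]), array([ 37.1, -25.9]))]
rows 300 [(122.5, -15, array([55.7, 32.6]), array([58.3, 28.8])), (124.5, 12, array([54.7, 32.7]), array([57.5, 28.9])), (135.5, -14, array([49.1, 33. ]), array([52.5, 29.2])), (137.5, 13, array([48. , 33.1]), array([51.6, 29.2])), (168.5, -5, array([31.6, 34. ]), array([37.1, 30.1]))]
0.13524631693935346 0.13531948456012655
```

View pics/c8.png

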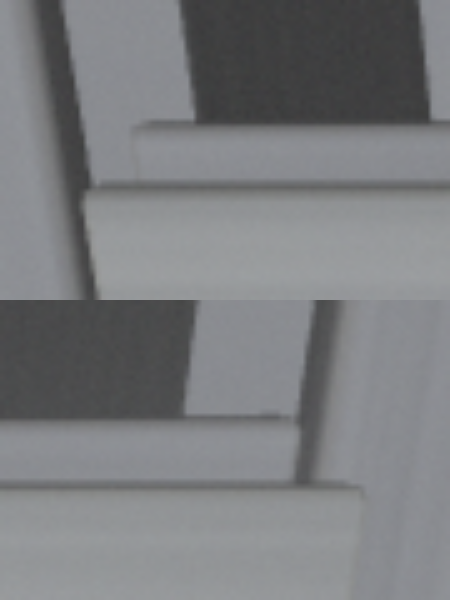

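The lid is now about 1 mm too far to tool +y (lip columns 87–430, lid columns 77–442), while x fits to 0.1 mm. I'll correct that and lower slowly.

Request:
jog_arm --plan "0 0 0 0 -0.1 0 255; 0 0 0 0 0 0.2 255; 0 0 0 0 0 0.2 255; 0 0 0 0 0 0.2 255; 0 0 0 0 0 0.15 255; 0 0 0 0 0 0.1 255; 0 0 0 0 0 0 255; 0 0 0 0 0 0 255"

```text
time_s: 17.48
position: [0.5445, -0.1152, 0.1393]
tool_rot: [[0.995, 0.103, -0.0], [0.103, -0.995, 0.0], [-0.0, -0.0, -1.0]]
ft_force: [-0.4, 0.5, -2.3]
grip_width: 0.0108
gripper_force: 58.8
```

Request:
jog_arm --plan "0 0 0 0 0 0.1 255; 0 0 0 0 0 0.1 255; 0 0 0 0 0 0.1 255; 0 0 0 0 0 0 255"

```text
time_s: 17.82
position: [0.5444, -0.1152, 0.1361]
tool_rot: [[0.995, 0.103, -0.0], [0.103, -0.995, 0.0], [-0.0, -0.0, -1.0]]
ft_force: [-0.8, 1.0, -2.0]
grip_width: 0.0106
gripper_force: 58.8
```

Step underside is at about 113 mm, already inside the mouth with no contact force. Continuing.

Request:
jog_arm --plan "0 0 0 0 0 0.1 255; 0 0 0 0 0 0.1 255; 0 0 0 0 0 0.08 255; 0 0 0 0 0 0 255; 0 0 0 0 0 0 255"

```text
time_s: 18.23
position: [0.5445, -0.1152, 0.1335]
tool_rot: [[0.995, 0.103, -0.0], [0.103, -0.995, 0.0], [-0.0, -0.0, -1.0]]
ft_force: [0.7, 0.4, -2.6]
grip_width: 0.0105
gripper_force: 58.8
```

Request:
jog_arm --plan "0 0 0 0 0 0.06 255; 0 0 0 0 0 0.06 255; 0 0 0 0 0 0 255; 0 0 0 0 0 0 255"

```text
time_s: 18.57
position: [0.5445, -0.1153, 0.1323]
tool_rot: [[0.995, 0.103, -0.0], [0.103, -0.995, 0.0], [-0.0, -0.0, -1.0]]
ft_force: [-0.5, 0.1, -2.3]
grip_width: 0.0106
gripper_force: 58.8
```

Request:
jog_arm --plan "0 0 0 0 0 0.04 255; 0 0 0 0 0 0.04 255; 0 0 0 0 0 0 255; 0 0 0 0 0 0 255"

```text
time_s: 18.9
position: [0.5445, -0.1153, 0.132]
tool_rot: [[0.995, 0.103, 0.0], [0.103, -0.995, -0.0], [0.0, 0.0, -1.0]]
ft_force: [-1.9, 0.5, 3.4]
grip_width: 0.0106
gripper_force: 59.4
```

Run:
```python
from h import *
im=imaging.get_image("wrist"); s=env.observe();R=np.array(s["tool_rot"]);p=np.array(s["position"]); print(p,s["ft_force"])
tl=lambda u,v,z:(R.T@(onplane(im,u,v,z)-p)*1000).round(1)
for a,b in((180,230),(300,350)):
  print("rows",a,[(r,q,tl((a+b)/2,r,.115)[:2],tl((a+b)/2,r,.119)[:2]) for r,q in edges(im,a,b,95,185,5)])
C=cloud(im);print([np.median(C[148:162,u:u+20,2]).round(4) for u in (110,200,300,380)],np.median(C[220:240,88:100,2]),np.median(C[220:240,410:422,2]))
```

```text
[ 0.54453993 -0.11528839  0.13195408] [-2.88747727  0.64803487  3.5022973 ]
rows 180 [(127.5, -10, array([ 55.5, -25.6]), array([ 56.1, -25. ])), (129.5, 15, array([ 54.6, -25.7]), array([ 55.2, -25. ])), (135.5, -14, array([ 51.8, -25.8]), array([ 52.5, -25.2])), (138.5, 15, array([ 50.4, -25.9]), array([ 51.2, -25.3])), (168.5, -7, array([ 36. , -26.6]), array([ 37.1, -25.9]))]
rows 300 [(126.5, -14, array([56. , 29.6]), array([56.5, 28.8])), (129.5, 13, array([54.6, 29.7]), array([55.2, 28.9])), (135.5, -16, array([51.8, 29.8]), array([52.5, 29.1])), (138.5, 14, array([50.4, 29.9]), array([51.1, 29.2])), (168.5, -6, array([36. , 30.8]), array([37.1, 30. ]))]
[np.float64(0.1189), np.float64(0.1188), np.float64(0.1189), np.float64(0.1189)] 0.11856502975692197 0.11893902359874471
```

Plate top is at 118.9 mm everywhere, so the lid is flat and fully seated, with the pan still against the bar. I'll relieve the press, then release.

Request:
jog_arm --plan "0 0 0 -0.02 0 -0.03 255; 0 0 0 0 0 0 255; 0 0 0 0 0 0 200; 0 0 0 0 0 0 150; 0 0 0 0 0 0 100; 0 0 0 0 0 0 100; 0 0 0 0 0 0 100"

```text
time_s: 19.53
position: [0.5443, -0.1153, 0.1317]
tool_rot: [[0.995, 0.103, -0.0], [0.103, -0.995, 0.0], [-0.0, -0.0, -1.0]]
ft_force: [0.7, -0.3, -0.3]
grip_width: 0.052
gripper_force: 0.0
```

Request:
jog_arm --plan "0 0 0 0 0 -0.5 100; 0 0 0 0 0 -1.5 100; 0 0 0 0 0 -3 100; 0 0 0 0 0 -3.5 100; 0 0 0 0 0 -3.5 100; 0 0 0 0 0 -2.5 100; 0 0 0 0 0 -1 100; 0 0 0 0 0 0 100; 0 0 0 0 0 0 100; 0 0 0 0 0 0 100"

```text
time_s: 20.37
position: [0.5439, -0.1151, 0.2856]
tool_rot: [[0.995, 0.103, -0.002], [0.103, -0.995, 0.001], [-0.002, -0.001, -1.0]]
ft_force: [-0.2, -0.3, -0.6]
grip_width: 0.0518
gripper_force: 0.0
```

Run:
```python
from h import *
im=imaging.get_image("wrist"); save(im,"w9.png"); s=env.observe(); print(s["position"],s["ft_force"],s["time_s"])
ra=np.radians(5.85);R=np.array([[np.cos(ra),-np.sin(ra)],[np.sin(ra),np.cos(ra)]]);c=np.array([.568,-.1095])
for (a,b) in((190,215),(300,325)):
  print(a,[(r,q,(R.T@(onplane(im,(a+b)/2,r,.117)[:2]-c)).round(4)) for r,q in edges(im,a,b,2,300)])
C=cloud(im);P=C[(C[...,2]>.1175)&(C[...,2]<.121)]; X=(P[:,:2]-c)@R; k=(X[:,0]>-.073)&(X[:,0]<.029)&(abs(X[:,1])<.088); A=np.c_[X[k],np.ones(k.sum())]; print(k.sum(),np.linalg.lstsq(A,P[k,2],rcond=None)[0],X[k].min(0),X[k].max(0))
```

```text
[ 0.54389465 -0.11512263  0.28546441] [-0.62199485 -0.37058354 -0.88447867] 20.4167
190 [(100.5, -8, array([0.0321, 0.0476])), (104.5, -8, array([0.0286, 0.0478])), (106.5, 11, array([0.0269, 0.0479])), (214.5, -24, array([-0.076 ,  0.0532])), (216.5, 21, array([-0.0781,  0.0533])), (240.5, -9, array([-0.1041,  0.0546])), (252.5, -14, array([-0.1175,  0.0553])), (291.5, 12, array([-0.1636,  0.0577]))]
300 [(100.5, -12, array([ 0.0321, -0.0488])), (102.5, 13, array([ 0.0304, -0.0489])), (106.5, 9, array([ 0.027, -0.049])), (213.5, -26, array([-0.0748, -0.0539])), (216.5, 22, array([-0.078 , -0.0541])), (252.5, -17, array([-0.1174, -0.056 ])), (286.5, 13, array([-0.1574, -0.0579])), (288.5, -12, array([-0.1599, -0.058 ])), (290.5, 16, array([-0.1623, -0.0581]))]
17804 [-0.00096156 -0.00015214  0.11916534] [-0.07298316 -0.08671308] [0.02767555 0.08114309]
```

View pics/w9.png

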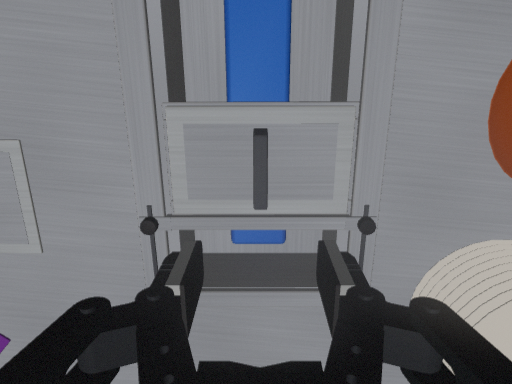

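Wrist view: the lid lies flat on the pan (columns 165–357, rows 103–214), against the crossbar at row ~218. The gripper is clear, so I'm handing in.

```bash
python3 -c "
from rig import job; print(job.close_job())"
```

```text
the job is handed in; nothing more can be done
None
```

The pan is drawn up against the crossbar (about 12 N pull), the small lid is seated flat in its mouth, the arm is clear, and the job was handed in at about 20 s; no verdict came back.

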